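# Slide the test coupon under the spring clip

### The job

Load the steel test coupon into the inspection fixture as an inspector does, with one hand and without picking anything up: press the clip's thumb plate down with one fingertip and, while you hold it down, push the coupon with the other fingertip along the two parallels and under the raised jaw until its long edge rests against both dowel pins. Then draw the pushing fingertip back off the coupon and let the thumb plate up, so that the clip closes on the coupon. Do not lift or tip the coupon, and leave the gauges and other pieces standing around alone.

Things in the scene. Friction and masses are not known exactly. Their poses are not given: they have to be found in the camera images.
- fixture: Inspection fixture bolted to the granite: grey anodised aluminium base plate 150 x 110 x 12 mm carrying parallels, dowel pins and spring clip; nothing on it is higher than 60 mm. Origin at the centre of its underside, x = direction in which the coupon is pushed in, z up.
- coupon_home (a point): Where the coupon's origin lies when seated (fixture x = -4, y = 0, 28 mm above the granite), axes as the fixture's. It is midway between the parallels: two ground steel rails 12 mm wide, tops 28 mm above the granite, at fixture y = -24 and +24 mm, from x = -62 to +9 mm, with a free lane 36 mm wide between them, open down to the base plate.
- pin_line (a point): Midway between the two dowel pins, at their faces towards the coupon (fixture x = 10, y = 0), 28 mm above the granite. The pins are 8 mm across, at fixture y = -24 and +24 mm, tops 36 mm above the granite; the coupon's +x long edge stops against both.
- coupon: Flat steel test coupon, 28 (its x) x 64 (its y) x 8 mm (z), about 110 g, two 9 mm holes; lies loose across both parallels before the shut clip, 13 to 23 mm short of the pins, slightly askew. Origin at the centre of its underside; axes parallel to the fixture's when seated. Its -x long edge is the one to push, at the middle, where the lane leaves a fingertip room above and below.
- clip (a joint): Angle of the rocking clip, rad: 0 = shut, nothing beneath (jaw 4 mm above the parallels: it blocks the 8 mm coupon squarely), 0.25 = jaw on the seated coupon, 0.52 = thumb plate fully down (jaw 12 mm up). The coupon passes from 0.30 on. A spring always closes it: fully down takes 0.19 N m, about 4 to 10 N on the thumb plate, more near the hinge.
- thumb_plate: Thumb plate, the clip's flat tail beyond the hinge, away from the coupon: 49 (its x, away from the hinge) x 30 (its y) x 2.5 mm, smooth, a fingertip can slide on it. Origin mid top face, z out of it. Clip shut: it slopes up away from the coupon at 0.52 rad. Fully down: level, top 28 mm above the granite (as the coupon's underside), from fixture x = 25 to 74 mm.
- jaw: Jaw of the clip, on the coupon's side of the hinge: 22 mm wide, ending in a round lip of 2.5 mm radius that reaches 8 mm over the edge of the seated coupon. Origin on the hinge axis (along fixture y at x = 17 mm, 35 mm above the granite), which is carried by a yoke 33 mm wide standing between the pins, top 40 mm above the granite.
- ring_gauge: Bystander: steel ring gauge, 60 mm outside, 35 mm bore, 22 mm high. Origin at the centre of its underside.
- rest_post: Bystander: small stepped steel rest post, 18 mm across at the foot, 28 mm high. Origin at the centre of its underside.
- v_block: Bystander: steel V-block 50 x 45 x 44 mm. Origin at the centre of its underside.
- flange: Bystander: turned steel disc with a bore, 90 mm across, 14 mm high. Origin at the centre of its underside.
Mind the look-alikes: they are no part of the job. Of the things that look like the coupon, the middle-sized one is meant. Of the things that look like the fixture, take the one that is nearest to the robot's base at the start.

How it is judged:
On the way, in this order (a step that is already met when the one before it is completed fails the run):
1. a fingertip holds the thumb plate down, so the jaw is raised, while the coupon still lies in front of the pins (value of joint clip above 0.3 rad and contact force between the fingers and thumb_plate above 1 N and x of coupon in the frame of coupon_home below -0.006 m), for 0.2 s.
2. the thumb plate still held down, the coupon is pushed home against the pins (value of joint clip above 0.27 rad and contact force between the fingers and thumb_plate above 1 N and x of coupon in the frame of coupon_home above -0.002 m), for 0.1 s.
At the end, for the whole second after the job is handed in: The coupon lies flat on both parallels with its long edge against both pins (within 2 mm, square to 0.04 rad, within 10 mm of midway between the parallels), the released clip presses its jaw on it (joint 0.2 to 0.3, over 1 N), and all is at rest (x of coupon in the frame of coupon_home between -0.002 and 0.002 m and y of coupon in the frame of coupon_home between -0.01 and 0.01 m and z of coupon in the frame of coupon_home between -0.002 and 0.002 m and angle between the x axis of coupon and the x axis of fixture, either way round below 0.04 rad and angle between coupon's own z axis and vertical below 0.04 rad and value of joint clip between 0.2 and 0.3 rad and contact force between jaw and coupon above 1 N and linear speed of coupon below 0.01 m/s); the robot touches nothing.
It fails at once if the coupon is lifted off the parallels (z of coupon in the frame of coupon_home above 0.006 m).
It fails at once if the coupon is tipped or falls off the parallels (angle between coupon's own z axis and vertical above 0.2 rad or z of coupon in the frame of coupon_home below -0.006 m).
It fails at once if a bystander is disturbed (distance of any of ring_gauge, rest_post, v_block, flange from where it was at the start of the episode above 0.015 m).
It also fails if it takes over 48 s, if anything falls off the work surface, if the arm or the gripper's body presses on something with over 40 N, if the wrist force passes 120 N, or if a joint passes its speed limit or range.

### The arm

A 7-joint arm with a two-finger parallel gripper is mounted at the origin on the work surface. World frame = base frame: x ahead of the robot, y to its left, z up, the work surface at z = 0. Lengths are in m, angles in rad, forces in N, time in s.
With the tool pointing down it reaches from about 0.4 to 0.85 m from the base axis. Payload 4.5 kg.
Tool frame: the origin (TCP) lies midway between the tips of the shut fingers; the grasp point (between the pads) lies 19 mm behind it; z points along the fingers, y is the direction in which the jaws open and shut (so a half turn about z gives the same grasp; the last joint's range is limited). The gripper opens to 85 mm and grips with 20 to 120 N. Pads are 22 mm wide; open, the fingers measure 114 mm over their backs; the gripper's body (76 mm by 85 mm) begins 54 mm behind the grasp point. The pads swing forward as they close: fully open they stand 13 mm farther back than shut.
Start: joints at [1.148, 0.689, -0.195, 1.565, 0.157, 0.902, -0.215], TCP at [0.276, -0.561, 0.231] pointing down, gripper open.
Joint ranges: [-3.01, 3.01], [-0.46, 2.08], [-1.47, 1.51], [0.13, 2.56], [-1, 4.14], [0.04, 2.09], [-2.66, 2.66]. Speed limits (rad/s): [2.57, 2.57, 3.14, 3.14, 3.14, 3.14, 3.14].

### API

Orientations are given as a rotation vector (axis times angle).
In Python, from cell import env, vision gives the robot as it stands.
- The arm moves only by the tool jog_arm, never from a script. Its argument "deltas" is a list of rows, each a list of 3 entries, a list of its own where there are three numbers: the closure in counts, from 0 (fully open) to 255 (shut), then the shift along the tool's x, y, z in m, then the turn about the tool's z in degrees. In form: [[gripper, [tx, ty, tz], spin], ...]. A call has 1 to 8 rows; each row shifts and turns the commanded pose from where the row before left it, along the tool's axes as they then stand; what a row does not reach is not made up. A row lasts 1/12 s, in which the tool goes at most 41.7 mm and 7.16 degrees, less where a joint would pass 70% of its speed; a pose out of reach is approached as far as the arm can. A call is refused whole if a number of a shift passes 0.0417 or a number of a turn 7.16, either way. A call with a gripper value outside its range is refused whole. The fingers move at their own pace and stop on an object; the grip force is fixed at half the most. Time passes only in rows, so rows that do not move let the fingers close. It gives the time, the measured TCP pose, the force and the opening at its end, in the units of the state.
- env.read_state(): the state, without advancing time (a new reading comes with each control period).
- vision.capture(name): name is "side" or "top" or "wrist"; returns the picture (420x560x3 uint8, red, green, blue); there is no depth.
- vision.calibration(name): a dict with "mtx" (3x3 intrinsics, pixels), "pose" (4x4, takes a point from camera to world coordinates); the wrist camera has in their place "T_tool_cam" (4x4, takes a point from camera to tool coordinates, whose origin is the TCP and whose axes are the flange's). Camera axes: x right, y down, z forward; pixel columns grow to the right and rows downward; lengths in m; the calibration is good to about 2 mm. A picture is of the moment at which its call begins: read the wrist's pose just before it. calibration takes no time and is no camera call.
- env.close_job(): hands the job in, once; it reports no verdict.
The state is a dict: "time": time; "qpos": joint angles; "joint_velocities": joint speeds; "tau": joint torques, N m; "eef_pos": TCP position; "eef_rot": TCP orientation; "force": force on the tool from outside, world axes, zero at the start; "torque": the same for the moment, N m; "opening": opening from 0.0 (shut) to 1.0 (fully open).
Only numpy, scipy, OpenCV 4.12 (cv2) and the standard library are available. Lean on these libraries where they do the work, as an engineer would, in place of code of your own. Each camera call takes 0.05 s, during which the arm holds its last target.

## Working session

There is one attempt and no reset: what is moved stays moved. The work goes in short steps, Python scripts to look and compute and a tool call to move; the robot and the scene stay as the last step left them, time stands still between calls to the robot, and variables do not carry over. Pictures are saved under pics/ and viewed, and the job is handed in when it is done.

Besides the shell and the picture viewer there is one more tool, called after "Request:" by a JSON object that holds its "name" and its "arguments", one argument or row to a line. jog_arm: Moves the arm, as the interface text tells. Its arguments: {"type":"object","properties":{"deltas":{"type":"array","items":{"type":"array"}}},"required":["deltas"]}

```bash
ls; mkdir -p pics; python3 - <<'E'
from cell import env, vision
import cv2, numpy as np
np.set_printoptions(precision=4,suppress=True)
print(env.read_state())
for n in ["side","top","wrist"]:
    im=vision.capture(n); cv2.imwrite(f"pics/{n}0.png",im[:,:,::-1]); print(n,vision.calibration(n))
E
```

```text
pics
{'time': 0.0, 'qpos': array([ 1.1478,  0.6901, -0.1945,  1.5663,  0.1573,  0.9025, -0.2151]), 'joint_velocities': array([-0.0002,  0.0011, -0.001 , -0.0007, -0.0015, -0.0006, -0.0002]), 'tau': array([  0.0004, -53.961 ,  -1.2665, -15.8545,   0.0092,   0.0094,
        -0.    ]), 'eef_pos': array([ 0.2753, -0.5604,  0.2304]), 'eef_rot': array([-3.0582, -0.711 ,  0.0009]), 'force': array([-0.1364,  0.0632, -0.0265]), 'torque': array([ 0.0162,  0.0293, -0.0036]), 'opening': 0.9947184926809947}
side {'mtx': array([[428.911 ,   0.    , 282.9064],
       [  0.    , 428.911 , 212.6782],
       [  0.    ,   0.    ,   1.    ]]), 'pose': array([[-0.967 , -0.1926,  0.1665,  0.4071],
       [-0.2544,  0.7058, -0.6611,  0.5708],
       [ 0.0099, -0.6817, -0.7316,  0.6931],
       [ 0.    ,  0.    ,  0.    ,  1.    ]])}
top {'mtx': array([[454.8739,   0.    , 270.9427],
       [  0.    , 454.8739, 213.7226],
       [  0.    ,   0.    ,   1.    ]]), 'pose': array([[-0.0347, -0.972 ,  0.2326,  0.3464],
       [-0.9994,  0.0322, -0.0146,  0.0049],
       [ 0.0067, -0.233 , -0.9725,  0.9602],
       [ 0.    ,  0.    ,  0.    ,  1.    ]])}
wrist {'mtx': array([[298.0403,   0.    , 281.591 ],
       [  0.    , 298.0403, 208.2592],
       [  0.    ,   0.    ,   1.    ]]), 'T_tool_cam': array([[ 0.    , -0.9587, -0.2843,  0.0724],
       [ 1.    , -0.0001,  0.0005, -0.0001],
       [-0.0006, -0.2843,  0.9587, -0.1433],
       [ 0.    ,  0.    ,  0.    ,  1.    ]])}
```

View pics/top0.png

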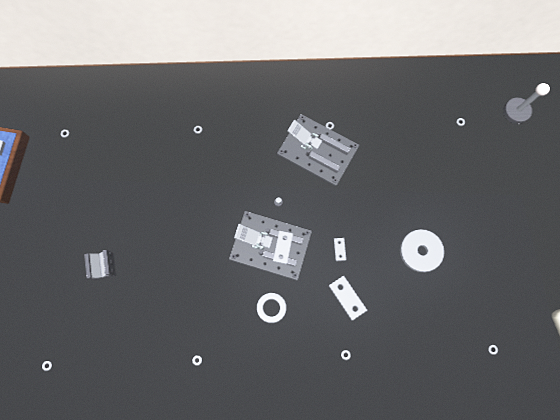

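View pics/side0.png

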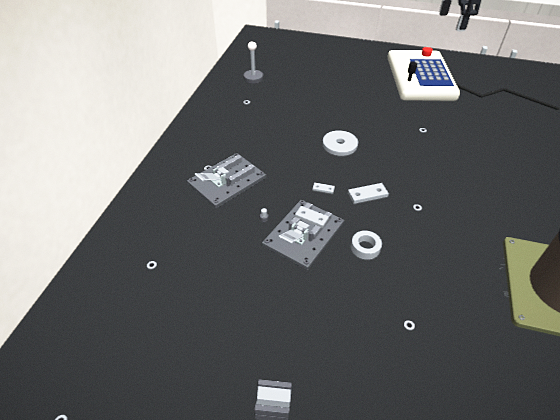

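View pics/wrist0.png

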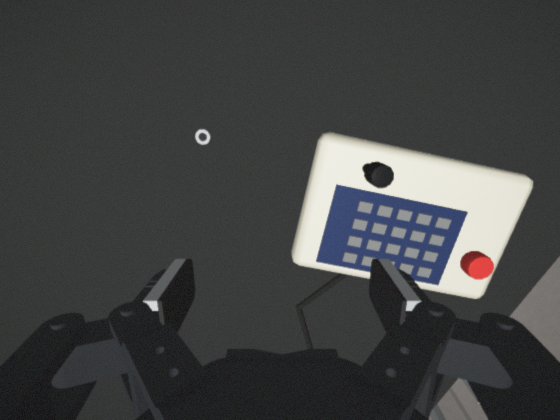

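```bash
python3 - <<'E'
import cv2
a=cv2.imread('pics/top0.png')[195:295,215:325]; cv2.imwrite('pics/topc.png',cv2.resize(a,None,fx=7,fy=6,interpolation=2)[:600,:800] if 0 else cv2.resize(a,(660,600),interpolation=2))
a=cv2.imread('pics/side0.png')[190:275,250:355]; cv2.imwrite('pics/sidec.png',cv2.resize(a,None,fx=7,fy=7,interpolation=2))
E
```

```text
(no output)
```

View pics/topc.png

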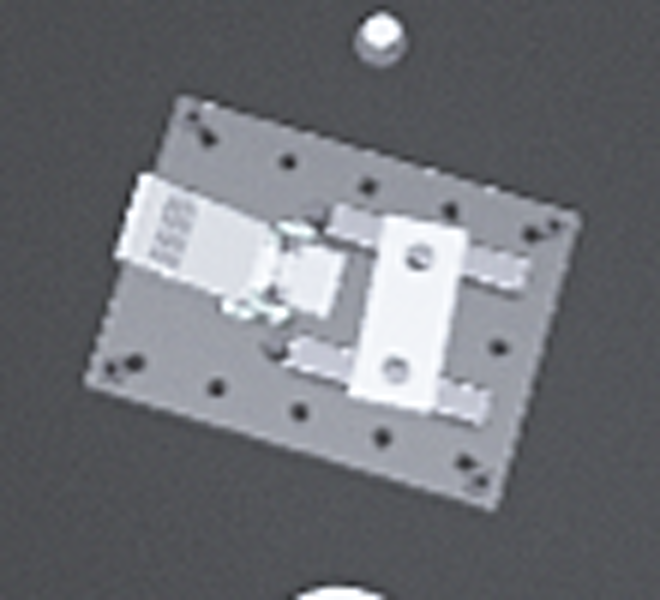

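View pics/sidec.png

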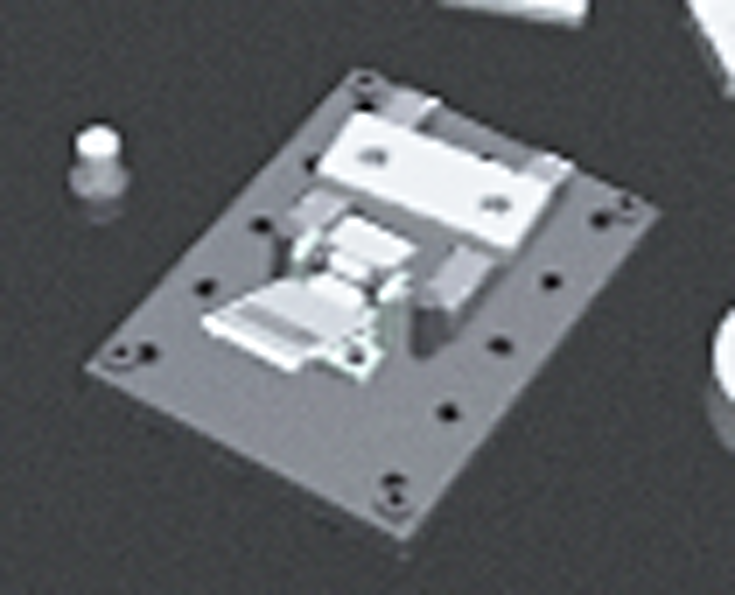

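```bash
cat > h.py <<'E'
import numpy as np, cv2
from scipy.spatial.transform import Rotation as R
from cell import env, vision
np.set_printoptions(precision=4,suppress=True)
def Tw(name,st=None):
    c=vision.calibration(name)
    if name!='wrist': return c['mtx'],c['pose']
    T=np.eye(4);T[:3,:3]=R.from_rotvec(st['eef_rot']).as_matrix();T[:3,3]=st['eef_pos']
    return c['mtx'],T@c['T_tool_cam']
def ray(name,px,z,st=None):
    K,T=Tw(name,st); px=np.atleast_2d(px); d=np.c_[px,np.ones(len(px))]@np.linalg.inv(K).T@T[:3,:3].T
    o=T[:3,3]; return o+d*((z-o[2])/d[:,2])[:,None]
def proj(name,P,st=None):
    K,T=Tw(name,st); p=(np.atleast_2d(P)-T[:3,3])@T[:3,:3]@K.T; return p[:,:2]/p[:,2:]
def fitrect(W,lx,ly):
    # W order: (+x,+y? ) given in order matching local corners L -> pose 2D
    pass
def fit2d(L,W):
    L=np.asarray(L);W=np.asarray(W)[:,:2]; a=L-L.mean(0);b=W-W.mean(0)
    th=np.arctan2((a[:,0]*b[:,1]-a[:,1]*b[:,0]).sum(),(a*b).sum()); c,s=np.cos(th),np.sin(th)
    t=W.mean(0)-np.array([[c,-s],[s,c]])@L.mean(0); r=W-(L@np.array([[c,-s],[s,c]]).T+t)
    return t,th,r
E
python3 - <<'E'
from h import *
f=lambda a,ox,oy,s:(np.array(a,float)+.5)/s-.5+[ox,oy]
# fixture local: +x = image left in top. y = z x x ; world x = image up, y=image left => fixture y = toward -x world = image down
L=np.array([[75,-55],[-75,-55],[-75,55],[75,55]])/1e3
W=ray('top',f([(180,97),(578,213),(495,510),(88,383)],215,195,6),.012)
t,th,r=fit2d(L,W);print('top fix',t,th,np.degrees(th));print(r*1e3)
Lc=np.array([[14,-32],[-14,-32],[-14,32],[14,32]])/1e3
Wc=ray('top',f([(388,212),(467,228),(432,413),(350,396)],215,195,6),.036)
tc,thc,r=fit2d(Lc,Wc);print('coup',tc,thc);print(r*1e3)
c,s=np.cos(th),np.sin(th);print('coupon in fixture',(tc-t)@np.array([[c,-s],[s,c]])*1e3,thc-th)
W=ray('side',f([(405,540),(85,368),(360,68),(660,212)],250,190,7),.012)
print(W)
L2=np.array([[75,55],[75,-55],[-75,-55],[-75,55]])/1e3
t,th,r=fit2d(L2,W);print('side fix',t,th);print(r*1e3)
for n,p in [('ring',(271,307)),('post',(278,201)),('v',(99,264)),('small',(340,249)),('big',(348,298))]: print(n,ray('top',p,.02))
st=env.read_state();print(R.from_rotvec(st['eef_rot']).as_matrix())
E
```

```text
top fix [ 0.5068 -0.0059] 1.2432951588210226 71.23556528949197
[[-1.4144 -0.4807]
 [-0.1583  1.5222]
 [ 0.5009  0.5809]
 [ 1.0719 -1.6224]]
coup [ 0.4974 -0.031 ] 1.3362663834023023
[[ 0.5749 -0.2205]
 [ 0.5505 -0.0029]
 [-0.6732 -0.0763]
 [-0.4522  0.2997]]
coupon in fixture [-26.7561   0.8188] 0.09297122458127971
[[ 0.4796  0.0816  0.012 ]
 [ 0.5829  0.046   0.012 ]
 [ 0.5335 -0.095   0.012 ]
 [ 0.4308 -0.0588  0.012 ]]
side fix [ 0.5067 -0.0065] 1.2353186748443292
[[ 0.1272 -0.8212]
 [-0.4276 -0.1219]
 [-0.4667  0.4725]
 [ 0.7671  0.4707]]
ring [[ 0.377  -0.0026  0.02  ]]
post [[ 0.5987 -0.0253  0.02  ]]
v [[0.4763 0.3494 0.02  ]]
small [[ 0.4907 -0.1508  0.02  ]]
big [[ 0.3896 -0.16    0.02  ]]
[[ 0.8974  0.4412 -0.0007]
 [ 0.4412 -0.8974  0.0012]
 [-0.0001 -0.0013 -1.    ]]
```

Request:
{"name": "jog_arm", "arguments": {
  "deltas": [
    [24, [0, 0, 0], 6.5],
    [24, [0, 0, 0], 6.5],
    [24, [0, 0, 0], 6.5],
    [24, [0, 0, 0], 6.5],
    [24, [0, 0, 0], 6.5],
    [24, [0, 0, 0], 6.5],
    [24, [0, 0, 0], 6.2],
    [24, [0, 0, 0], 0]
  ]
}}

```text
time: 0.82
eef_pos: [0.2758, -0.5606, 0.231]
eef_rot: [-3.097, 0.523, 0.001]
force: [-0.0, 0.8, -0.2]
opening: 0.909
```

```bash
cat >> h.py <<'E'
FX=np.array([0.5068,-0.0062]); TH=1.2405
def goal(fx,fy,z,FX=FX,TH=TH):
    st=env.read_state(); M=R.from_rotvec(st['eef_rot']).as_matrix()
    c,s=np.cos(TH),np.sin(TH); w=np.r_[FX+np.array([[c,-s],[s,c]])@[fx,fy],z]
    phi=np.arctan2(M[1,0],M[0,0]); want=TH-np.pi/2
    print('t',st['time'],'pos',st['eef_pos'],'open',st['opening'],'F',st['force'],'shift tool',M.T@(w-st['eef_pos']),'spin deg',np.degrees(phi-want),'tilt',M[:,2])
E
python3 -c "
from h import *
goal(-.0065,0,.231)"
```

```text
t 0.8167 pos [ 0.2758 -0.5606  0.231 ] open 0.9087317464219471 F [-0.0114  0.7606 -0.2011] shift tool [ 0.0363 -0.593   0.0001] spin deg -0.23274181110960007 tilt [-0.0007  0.0005 -1.    ]
```

Request:
{"name": "jog_arm", "arguments": {
  "deltas": [
    [24, [0.004, -0.03, 0], 0],
    [24, [0.004, -0.04, 0], 0],
    [24, [0.004, -0.04, 0], 0],
    [24, [0.004, -0.04, 0], 0],
    [24, [0.004, -0.04, 0], 0],
    [24, [0.004, -0.04, 0], 0],
    [24, [0.004, -0.04, 0], 0],
    [24, [0.004, -0.04, 0], 0]
  ]
}}

```text
time: 1.48
eef_pos: [0.4074, -0.2764, 0.2313]
eef_rot: [-3.099, 0.514, -0.0]
force: [1.1, 0.4, 0.3]
opening: 0.907
```

Request:
{"name": "jog_arm", "arguments": {
  "deltas": [
    [24, [0.003, -0.04, 0], 0],
    [24, [0.002, -0.04, 0], 0],
    [24, [0.0, -0.04, 0], 0],
    [24, [0.0, -0.04, 0], 0],
    [24, [0.0, -0.04, 0], 0],
    [24, [0, -0.03, 0], 0],
    [24, [0, 0, 0], 0],
    [24, [0, 0, 0], 0]
  ]
}}

```text
time: 2.15
eef_pos: [0.4873, -0.0602, 0.2311]
eef_rot: [-3.1, 0.507, 0.0]
force: [-0.7, 0.2, 0.4]
opening: 0.912
```

```bash
python3 -c "
from h import *
goal(-.0065,0,.231)
im=vision.capture('wrist');cv2.imwrite('pics/w1.png',im[:,:,::-1])"
```

```text
t 2.15 pos [ 0.4873 -0.0602  0.2311] open 0.912486323475003 F [-0.6517  0.1567  0.3748] shift tool [ 0.0013 -0.0509  0.0002] spin deg 0.35537064608319346 tilt [ 0.0001  0.0007 -1.    ]
```

View pics/w1.png

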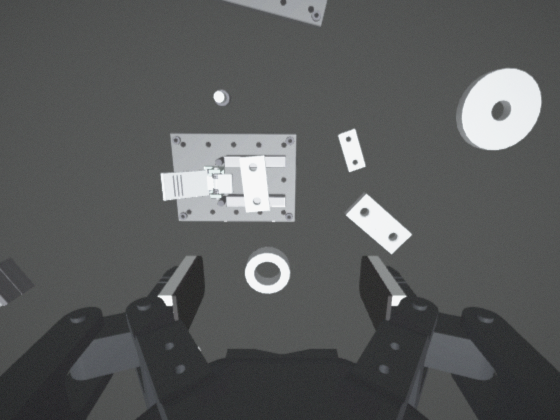

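Request:
{"name": "jog_arm", "arguments": {
  "deltas": [
    [24, [0.0013, -0.025, 0.01], 0.35],
    [24, [0, -0.026, 0.02], 0],
    [24, [0, 0, 0.03], 0],
    [24, [0, 0, 0.03], 0],
    [24, [0, 0, 0], 0],
    [24, [0, 0, 0], 0]
  ]
}}

```text
time: 2.7
eef_pos: [0.5033, -0.0167, 0.1406]
eef_rot: [3.095, -0.531, -0.006]
force: [0.3, -0.2, -0.6]
opening: 0.904
```

```bash
python3 -c "
from h import *
goal(-.0065,0,.14)
st=env.read_state()
im=vision.capture('wrist');cv2.imwrite('pics/w2.png',im[:,:,::-1])
cv2.imwrite('pics/w2c.png',cv2.resize(im[:,:,::-1][60:270,140:420],None,fx=2.8,fy=2.8,interpolation=2))
import pickle;pickle.dump(st,open('st2.pkl','wb'))
c,s=np.cos(TH),np.sin(TH)
P=np.array([[75,-55,12],[-75,-55,12],[-75,55,12],[75,55,12]])/1e3
P[:,:2]=P[:,:2]@np.array([[c,-s],[s,c]]).T+FX
print(proj('wrist',P,st))
"
```

```text
t 2.7 pos [ 0.5033 -0.0167  0.1406] open 0.9036938655529263 F [ 0.2537 -0.1918 -0.6397] shift tool [-0.0002 -0.0046  0.0006] spin deg -0.559213526196859 tilt [-0.0038 -0.0011 -1.    ]
[[184.092  140.9596]
 [352.5389 139.2525]
 [346.0699 252.3513]
 [195.5309 253.8564]]
```

View pics/w2.png

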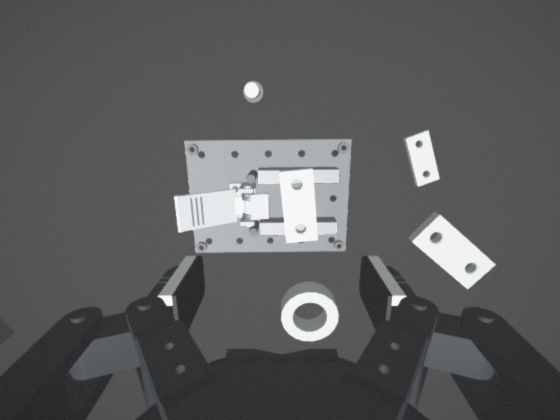

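View pics/w2c.png

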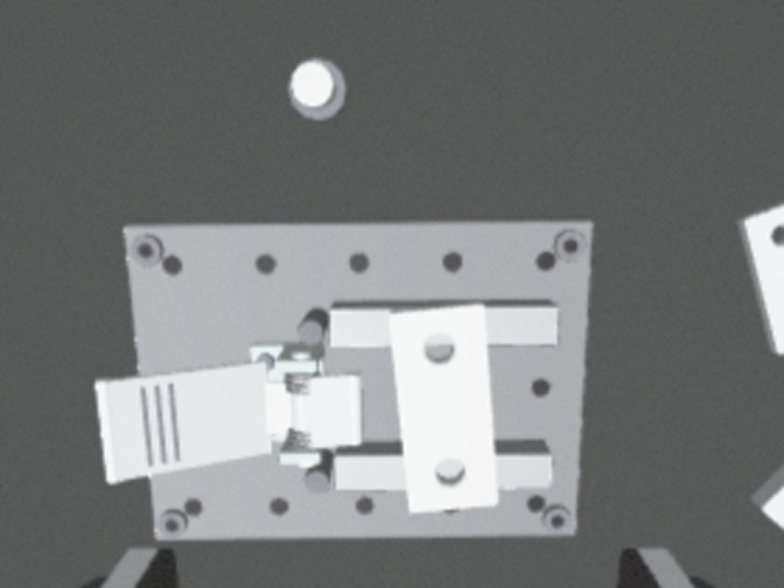

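```bash
python3 -c "
from h import *
import pickle
st=pickle.load(open('st2.pkl','rb'))
M=R.from_rotvec(st['eef_rot']).as_matrix()
for y in (-.0385,.0385):
  for z in (-.015,-.010,0):
    print(y,z,proj('wrist',st['eef_pos']+M@[.011,y,z],st),proj('wrist',st['eef_pos']+M@[-.011,y,z],st))
f=lambda a:(np.array(a,float)+.5)/2.8-.5+[140,60]
Wc=ray('wrist',f([(390,313),(484,305),(497,503),(410,513)]),.036,st)
Lc=np.array([[14,-32],[-14,-32],[-14,32],[14,32]])/1e3
t,th,r=fit2d(Lc,Wc);c,s=np.cos(TH),np.sin(TH);print(r*1e3,'coupon in fix',(t-FX)@np.array([[c,-s],[s,c]])*1e3,th-TH)
im=vision.capture('wrist');cv2.imwrite('pics/w3c.png',cv2.resize(im[:,:,::-1][240:340,140:420],None,fx=2.8,fy=5,interpolation=2))
goal(-.0065,0,.14)
"
```

```text
-0.0385 -0.015 [[200.0623 255.8324]] [[203.5343 296.6817]]
-0.0385 -0.01 [[202.7518 251.3471]] [[206.003  291.0882]]
-0.0385 0 [[207.631  243.2103]] [[210.4993 280.9004]]
0.0385 -0.015 [[363.52   255.8165]] [[360.0295 296.6609]]
0.0385 -0.01 [[360.8121 251.3324]] [[357.5439 291.0688]]
0.0385 0 [[355.8997 243.1975]] [[353.0166 280.8834]]
[[ 0.3649 -0.0724]
 [ 0.0089 -0.1063]
 [ 0.1596 -0.0064]
 [-0.5334  0.1851]] coupon in fix [-26.1221   0.1546] 0.08728788150589617
t 2.8 pos [ 0.5054 -0.0163  0.1426] open 0.9049524687208723 F [ 0.1659 -0.0002  0.4134] shift tool [-0.002  -0.0035  0.0026] spin deg -0.567105381453181 tilt [ 0.0019 -0.0007 -1.    ]
```

View pics/w3c.png

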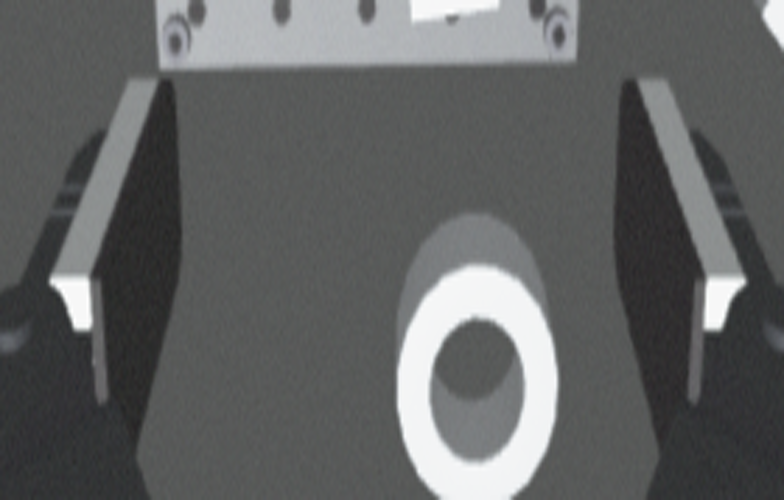

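Request:
{"name": "jog_arm", "arguments": {
  "deltas": [
    [15, [0, -0.0045, 0.02], -0.5],
    [15, [0, 0, 0.02], 0],
    [15, [0, 0, 0.02], 0],
    [15, [0, 0, 0], 0],
    [15, [0, 0, 0], 0],
    [15, [0, 0, 0], 0]
  ]
}}

```text
time: 3.3
eef_pos: [0.5074, -0.011, 0.0831]
eef_rot: [-3.099, 0.516, -0.005]
force: [0.3, 0.1, 0.6]
opening: 0.938
```

```bash
python3 -c "
from h import *
goal(-.0055,0,.08)
vision.capture('wrist')
goal(-.0055,0,.08)
im=vision.capture('side');cv2.imwrite('pics/s3.png',cv2.resize(im[:,:,::-1][150:290,220:400],None,fx=4,fy=4,interpolation=2))
goal(-.0055,0,.08)
im=vision.capture('wrist');cv2.imwrite('pics/w4.png',im[:,:,::-1])
goal(-.0055,0,.08)
"
```

```text
t 3.3 pos [ 0.5074 -0.011   0.0831] open 0.938275899082358 F [0.2697 0.0791 0.5707] shift tool [-0.0021  0.0011  0.003 ] spin deg 0.008831050741368814 tilt [ 0.0029 -0.0003 -1.    ]
t 3.35 pos [ 0.5075 -0.0109  0.0831] open 0.9449071053057454 F [-0.3836 -0.2857  0.3858] shift tool [-0.0022  0.0013  0.0031] spin deg 0.016205211061738233 tilt [ 0.0032 -0.0002 -1.    ]
t 3.4 pos [ 0.5074 -0.0108  0.083 ] open 0.9406543466316947 F [-0.1978 -1.179   0.1263] shift tool [-0.0021  0.0014  0.003 ] spin deg 0.02452242028083418 tilt [ 0.0032 -0.0001 -1.    ]
t 3.45 pos [ 0.5072 -0.0107  0.0827] open 0.9385567523288005 F [ 0.4768 -0.4069 -0.4485] shift tool [-0.0019  0.0014  0.0027] spin deg 0.037645281971275465 tilt [ 0.0028 -0.0001 -1.    ]
```

View pics/w4.png

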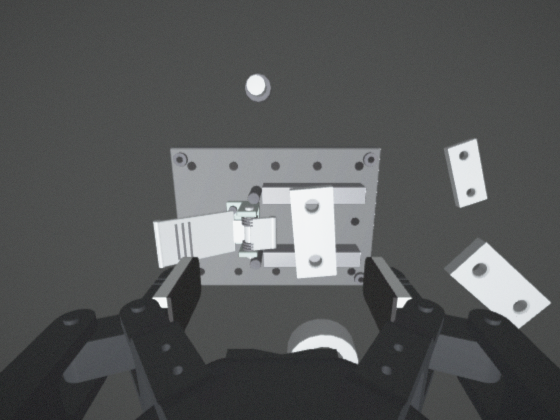

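View pics/s3.png

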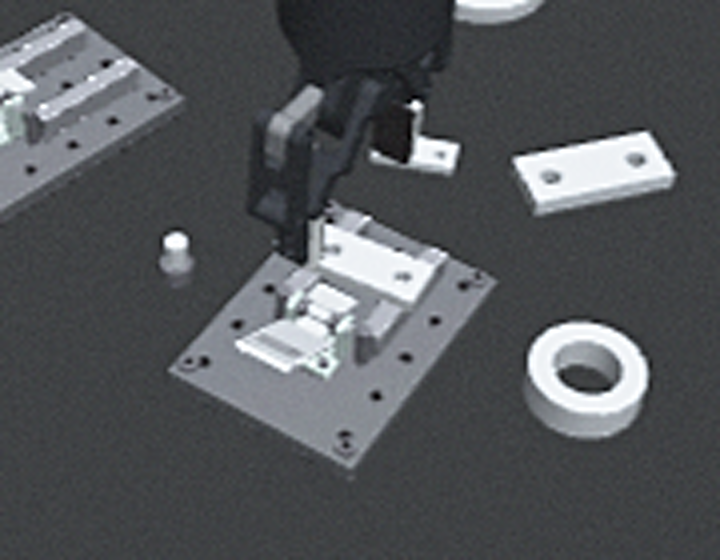

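Request:
{"name": "jog_arm", "arguments": {
  "deltas": [
    [15, [-0.0015, 0.001, 0.02], 0],
    [15, [0, 0, 0.02], 0],
    [15, [0, 0, 0], 0],
    [15, [0, 0, 0], 0],
    [15, [0, 0, 0], 0],
    [15, [0, 0, 0], 0],
    [15, [0, 0, 0], 0],
    [15, [0, 0, 0], 0]
  ]
}}

```text
time: 4.12
eef_pos: [0.505, -0.011, 0.042]
eef_rot: [-3.099, 0.515, -0.002]
force: [0.9, -0.2, -0.1]
opening: 0.941
```

```bash
python3 -c "
from h import *
goal(-.0055,0,.045)
im=vision.capture('wrist');cv2.imwrite('pics/w5.png',im[:,:,::-1])
goal(-.0055,0,.045)
"
```

```text
t 4.1167 pos [ 0.505 -0.011  0.042] open 0.9410107213169554 F [ 0.9104 -0.1969 -0.0535] shift tool [ 0.0002  0.0004 -0.003 ] spin deg 0.04500612007353623 tilt [ 0.0014 -0.0001 -1.    ]
t 4.1667 pos [ 0.5049 -0.011   0.0419] open 0.9437238367352168 F [0.0679 0.1249 0.1582] shift tool [ 0.0003  0.0004 -0.0031] spin deg 0.0486936877189352 tilt [ 0.0011 -0.0001 -1.    ]
```

View pics/w5.png

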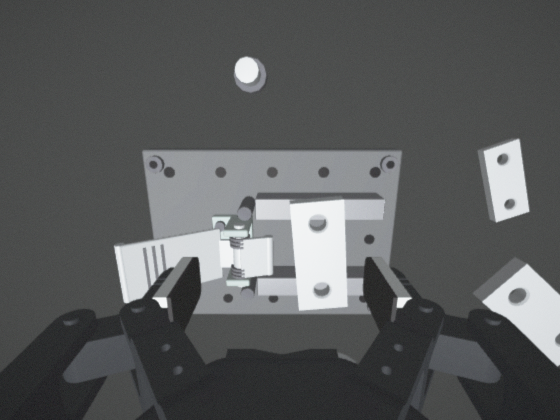

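Request:
{"name": "jog_arm", "arguments": {
  "deltas": [
    [15, [0, 0, 0.004], 0],
    [15, [0, 0, 0.004], 0],
    [15, [0, 0, 0.004], 0],
    [15, [0, 0, 0.003], 0],
    [15, [0, 0, 0], 0],
    [15, [0, 0, 0], 0],
    [15, [0, 0, 0], 0]
  ]
}}

```text
time: 4.75
eef_pos: [0.5045, -0.0108, 0.0263]
eef_rot: [-3.099, 0.515, -0.0]
force: [0.7, 0.9, 2.6]
opening: 0.943
```

```bash
python3 -c "
from h import *
im=vision.capture('wrist');cv2.imwrite('pics/w6.png',im[:,:,::-1])
goal(-.0055,0,.017)
im=vision.capture('side');cv2.imwrite('pics/s6.png',cv2.resize(im[:,:,::-1][170:280,240:370],None,fx=5,fy=5,interpolation=2))
"
```

```text
t 4.8 pos [ 0.5045 -0.0109  0.0264] open 0.9421434187265384 F [-0.0053  0.419   1.9157] shift tool [0.0006 0.0004 0.0094] spin deg 0.05698066594999838 tilt [ 0.0002  0.0001 -1.    ]
```

View pics/w6.png

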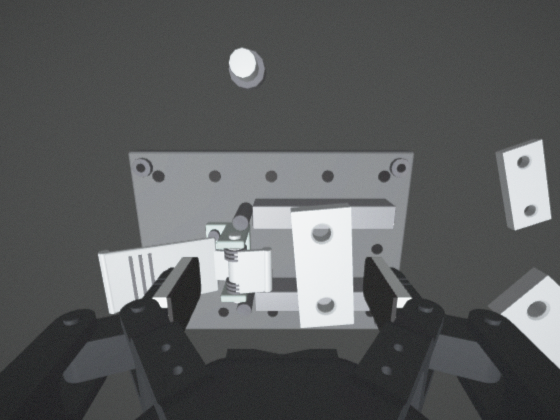

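View pics/s6.png

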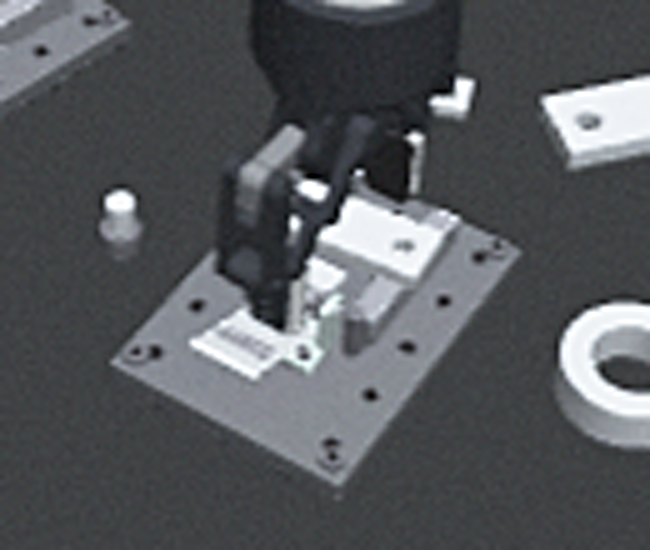

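Request:
{"name": "jog_arm", "arguments": {
  "deltas": [
    [15, [0, 0, 0.003], 0],
    [15, [0, 0, 0.003], 0],
    [15, [0, 0, 0.002], 0],
    [15, [0, 0, 0], 0],
    [15, [0, 0, 0], 0],
    [15, [0, 0, 0], 0]
  ]
}}

```text
time: 5.35
eef_pos: [0.5045, -0.0112, 0.0185]
eef_rot: [3.099, -0.516, 0.0]
force: [-0.6, 0.2, 6.5]
opening: 0.942
```

```bash
python3 -c "
from h import *
im=vision.capture('wrist');cv2.imwrite('pics/w7.png',im[:,:,::-1])
goal(-.0055,0,.017)
im=vision.capture('side');cv2.imwrite('pics/s7.png',cv2.resize(im[:,:,::-1][170:280,240:370],None,fx=5,fy=5,interpolation=2))
goal(-.0055,0,.017)
"
```

```text
t 5.4 pos [ 0.5044 -0.0112  0.0185] open 0.9411766682561404 F [-0.5553  0.2706  6.3729] shift tool [ 0.0006 -0.      0.0015] spin deg 0.03386523549661536 tilt [ 0.0002 -0.0003 -1.    ]
t 5.45 pos [ 0.5044 -0.0112  0.0185] open 0.9397715974968552 F [-0.3796 -0.1624  6.5388] shift tool [ 0.0006 -0.      0.0015] spin deg 0.0325469901053478 tilt [ 0.0002 -0.0003 -1.    ]
```

View pics/w7.png

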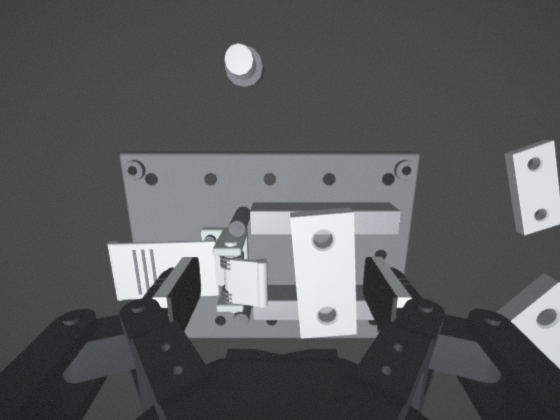

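View pics/s7.png

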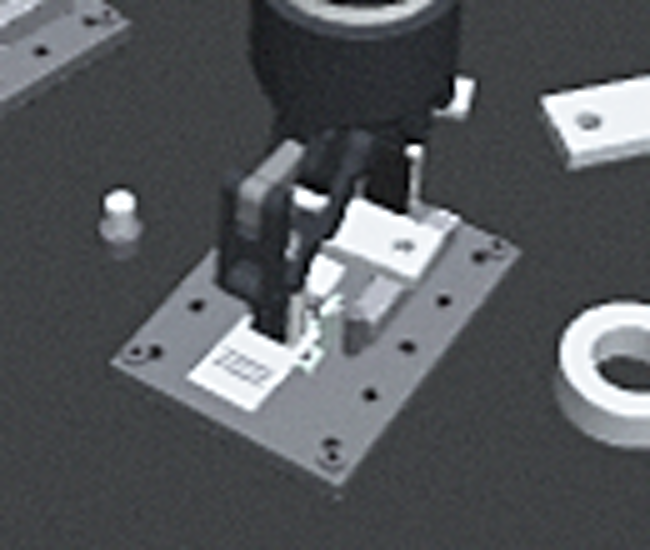

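Request:
{"name": "jog_arm", "arguments": {
  "deltas": [
    [15, [0, 0, 0.001], 0],
    [15, [0, -0.002, 0], 0],
    [15, [0, -0.002, 0], 0],
    [15, [0, -0.002, 0], 0],
    [15, [0, -0.002, 0], 0],
    [15, [0, 0, 0], 0],
    [15, [0, 0, 0], 0],
    [15, [0, 0, 0], 0]
  ]
}}

```text
time: 6.12
eef_pos: [0.5058, -0.007, 0.0175]
eef_rot: [3.094, -0.52, -0.002]
force: [-2.4, -5.6, 8.0]
opening: 0.939
```

```bash
python3 -c "
from h import *
im=vision.capture('wrist');cv2.imwrite('pics/w8.png',im[:,:,::-1])
goal(-.0055,0,.017)
"
```

```text
t 6.1667 pos [ 0.5058 -0.0069  0.0176] open 0.9433934938655595 F [-1.7181 -6.6651  8.0905] shift tool [0.0007 0.0045 0.0006] spin deg -0.16133760115174547 tilt [-0.0018 -0.004  -1.    ]
```

View pics/w8.png

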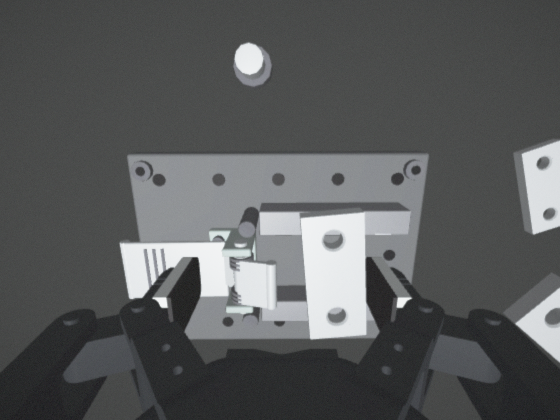

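Request:
{"name": "jog_arm", "arguments": {
  "deltas": [
    [15, [0, -0.002, 0], 0],
    [15, [0, -0.002, 0], 0],
    [15, [0, -0.002, 0], 0],
    [15, [0, 0, 0], 0],
    [15, [0, 0, 0], 0]
  ]
}}

```text
time: 6.58
eef_pos: [0.5077, -0.0012, 0.0174]
eef_rot: [3.094, -0.52, -0.002]
force: [-1.6, -5.9, 7.1]
opening: 0.943
```

```bash
python3 -c "
from h import *
im=vision.capture('wrist');cv2.imwrite('pics/w9.png',im[:,:,::-1])
goal(-.0055,0,.017)
im=vision.capture('side');cv2.imwrite('pics/s9.png',cv2.resize(im[:,:,::-1][170:280,240:370],None,fx=5,fy=5,interpolation=2))
"
```

```text
t 6.6333 pos [ 0.5077 -0.0012  0.0174] open 0.9439146286731235 F [-2.8524 -6.283   7.4363] shift tool [0.0008 0.0106 0.0005] spin deg -0.15392285917267223 tilt [-0.0021 -0.004  -1.    ]
```

View pics/w9.png

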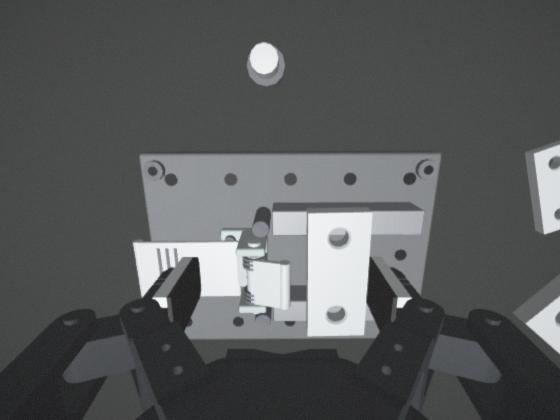

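View pics/s9.png

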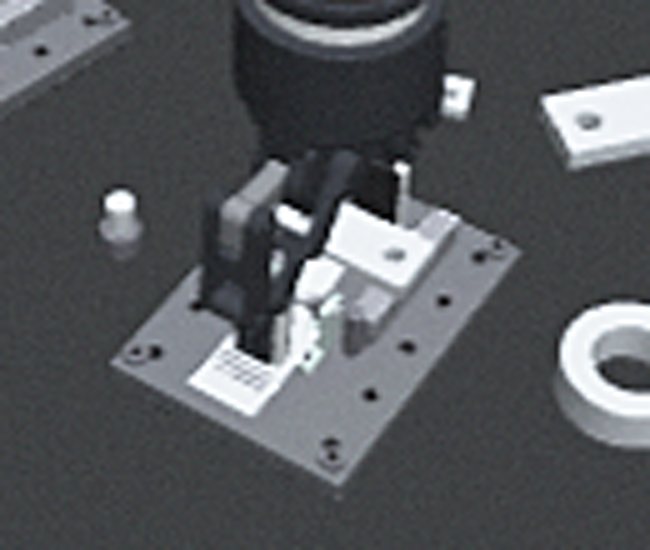

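Request:
{"name": "jog_arm", "arguments": {
  "deltas": [
    [15, [0, -0.002, 0], 0],
    [15, [0, -0.002, 0], 0],
    [15, [0, -0.002, 0], 0],
    [15, [0, -0.002, 0], 0],
    [15, [0, -0.002, 0], 0],
    [15, [0, -0.002, 0], 0],
    [15, [0, -0.002, 0], 0],
    [15, [0, 0, 0], 0]
  ]
}}

```text
time: 7.35
eef_pos: [0.5126, 0.0129, 0.0173]
eef_rot: [3.095, -0.519, -0.002]
force: [-2.2, -5.2, 5.0]
opening: 0.941
```

```bash
python3 -c "
from h import *
im=vision.capture('wrist');cv2.imwrite('pics/w10.png',im[:,:,::-1])
goal(.022,0,.017)
im=vision.capture('side');cv2.imwrite('pics/s10.png',cv2.resize(im[:,:,::-1][170:280,240:370],None,fx=5,fy=5,interpolation=2))
"
```

```text
t 7.4 pos [0.5126 0.0129 0.0173] open 0.9426636945476317 F [-1.1221 -3.8968  3.6837] shift tool [ 0.0007 -0.0021  0.0003] spin deg -0.10002910142279067 tilt [-0.0016 -0.0032 -1.    ]
```

View pics/w10.png

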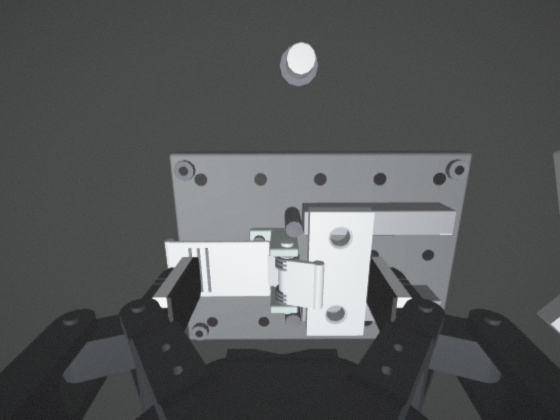

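View pics/s10.png

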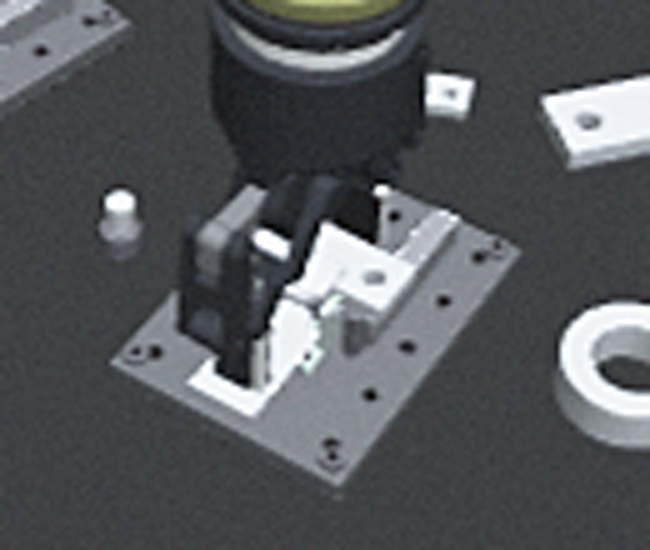

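Request:
{"name": "jog_arm", "arguments": {
  "deltas": [
    [15, [0, -0.001, 0], 0],
    [15, [0, -0.001, 0], 0],
    [15, [0, -0.001, 0], 0],
    [15, [0, 0, 0], 0],
    [15, [0, 0, 0], 0]
  ]
}}

```text
time: 7.87
eef_pos: [0.5135, 0.0157, 0.0172]
eef_rot: [3.095, -0.519, -0.002]
force: [-2.0, -4.1, 4.9]
opening: 0.94
```

Request:
{"name": "jog_arm", "arguments": {
  "deltas": [
    [15, [0, -0.001, 0], 0],
    [15, [0, -0.001, 0], 0],
    [15, [0, 0, 0], 0],
    [15, [0, 0, 0], 0],
    [15, [0, 0, 0], 0]
  ]
}}

```text
time: 8.28
eef_pos: [0.5136, 0.0159, 0.0172]
eef_rot: [3.093, -0.52, -0.003]
force: [-2.1, -7.7, 5.7]
opening: 0.946
```

```bash
python3 -c "
from h import *
im=vision.capture('wrist');cv2.imwrite('pics/w11.png',im[:,:,::-1])
goal(.022,0,.017)
im=vision.capture('side');cv2.imwrite('pics/s11.png',cv2.resize(im[:,:,::-1][170:280,240:370],None,fx=5,fy=5,interpolation=2))
"
```

```text
t 8.3333 pos [0.5136 0.0158 0.0172] open 0.9422085464548715 F [-2.0566 -7.5792  5.4554] shift tool [0.0007 0.0011 0.0002] spin deg -0.16968112943012864 tilt [-0.0028 -0.0051 -1.    ]
```

View pics/w11.png

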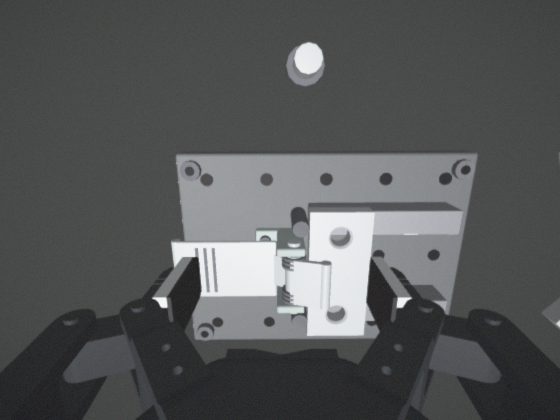

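View pics/s11.png

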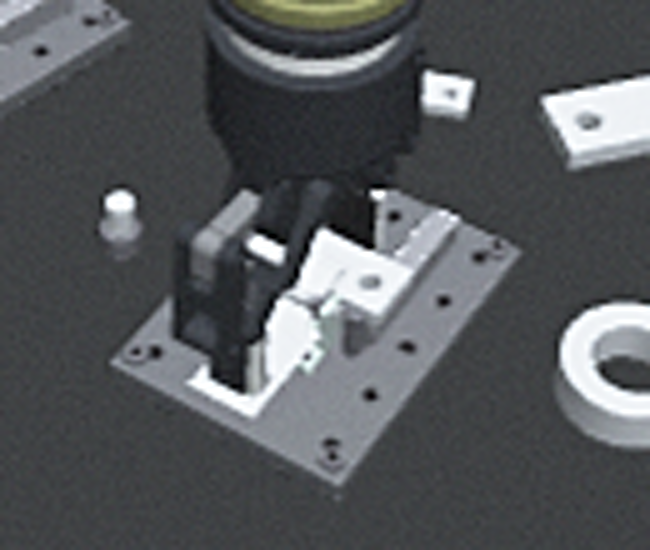

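Request:
{"name": "jog_arm", "arguments": {
  "deltas": [
    [15, [0, -0.001, 0], 0],
    [15, [0, -0.001, 0], 0],
    [15, [0, 0, 0], 0],
    [15, [0, 0, 0], 0],
    [15, [0, 0, 0], 0],
    [15, [0, 0, 0], 0]
  ]
}}

```text
time: 8.88
eef_pos: [0.5136, 0.0159, 0.0171]
eef_rot: [3.09, -0.522, -0.004]
force: [-2.8, -11.5, 5.1]
opening: 0.941
```

Request:
{"name": "jog_arm", "arguments": {
  "deltas": [
    [15, [0, 0.002, 0], 0],
    [15, [0, 0.003, 0], 0],
    [15, [0, 0.003, 0], 0],
    [15, [0, 0.003, 0], 0],
    [15, [0, 0.003, 0], 0],
    [15, [0, 0.002, 0], 0],
    [15, [0, 0, 0], 0],
    [15, [0, 0, 0], 0]
  ]
}}

```text
time: 9.55
eef_pos: [0.5109, 0.0069, 0.0174]
eef_rot: [-3.099, 0.515, -0.001]
force: [0.7, 3.0, 4.0]
opening: 0.941
```

```bash
python3 -c "
from h import *
im=vision.capture('wrist');cv2.imwrite('pics/w12.png',im[:,:,::-1])
goal(.023,0,.017)
"
```

```text
t 9.6 pos [0.5109 0.007  0.0174] open 0.939091097224833 F [-0.2305  1.3289  5.0626] shift tool [ 0.0004 -0.0092  0.0004] spin deg 0.04336802955013359 tilt [ 0.0005 -0.0001 -1.    ]
```

View pics/w12.png

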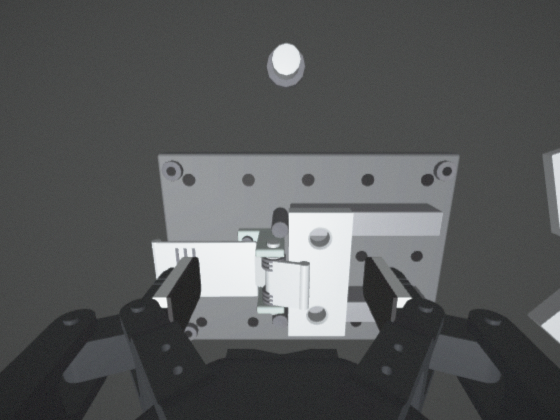

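Request:
{"name": "jog_arm", "arguments": {
  "deltas": [
    [15, [0, 0, -0.003], 0],
    [15, [0, 0, -0.003], 0],
    [15, [0, 0, -0.003], 0],
    [15, [0, 0, -0.004], 0],
    [15, [0, 0, -0.004], 0],
    [15, [0, 0, -0.005], 0],
    [15, [0, 0, -0.01], 0],
    [15, [0, 0, -0.02], 0]
  ]
}}

```text
time: 10.27
eef_pos: [0.509, 0.0067, 0.0688]
eef_rot: [3.098, -0.515, -0.006]
force: [-0.2, 0.1, 0.3]
opening: 0.941
```

Request:
{"name": "jog_arm", "arguments": {
  "deltas": [
    [15, [0, 0, -0.03], 0],
    [15, [0, 0, -0.03], 0],
    [15, [0, 0, -0.02], 0],
    [15, [0, 0, 0], 0],
    [15, [0, 0, 0], 0],
    [15, [0, 0, 0], 0],
    [15, [0, 0, 0], 0]
  ]
}}

```text
time: 10.85
eef_pos: [0.5097, 0.0069, 0.1485]
eef_rot: [3.098, -0.515, -0.003]
force: [-0.5, 0.0, -0.8]
opening: 0.942
```

```bash
python3 -c "
from h import *
goal(.023,0,.12);st=env.read_state()
import pickle;pickle.dump(st,open('st13.pkl','wb'))
im=vision.capture('wrist');cv2.imwrite('pics/w13.png',cv2.resize(im[:,:,::-1][80:290,140:420],None,fx=2.8,fy=2.8,interpolation=2))
im=vision.capture('side');cv2.imwrite('pics/s13.png',cv2.resize(im[:,:,::-1][170:280,240:370],None,fx=5,fy=5,interpolation=2))
P=np.array([[10,-32,36],[-18,-32,36],[-18,32,36],[10,32,36]])/1e3
c,s=np.cos(TH),np.sin(TH);P[:,:2]=P[:,:2]@np.array([[c,-s],[s,c]]).T+FX
print((proj('wrist',P,st)-[140,80])*2.8)
"
```

```text
t 10.85 pos [0.5097 0.0069 0.1485] open 0.9417812931458384 F [-0.4909  0.039  -0.7622] shift tool [ 0.0016 -0.0097  0.0285] spin deg 0.04772522702158367 tilt [-0.0023 -0.0002 -1.    ]
[[407.328  243.0527]
 [498.5457 243.1134]
 [491.5727 437.3255]
 [406.4365 437.2972]]
```

View pics/w13.png

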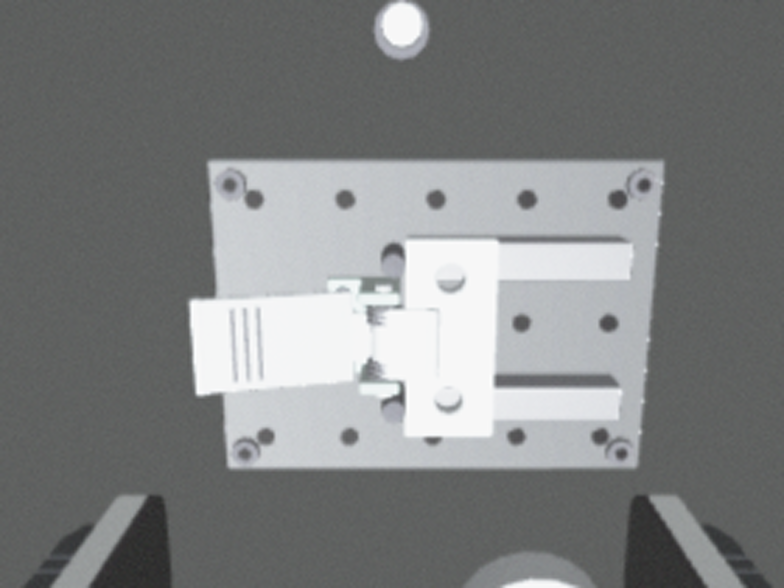

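View pics/s13.png

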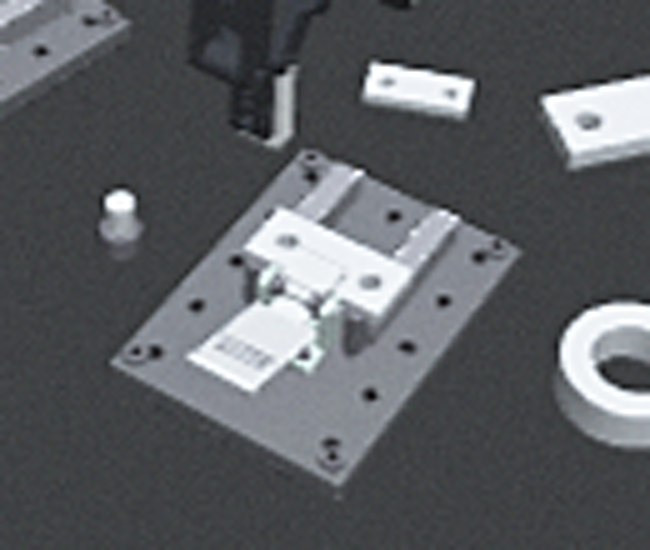

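```bash
python3 -c "
from cell import env
print(env.close_job())"
```

```text
the job is handed in; nothing more can be done
None
```

The coupon is loaded against both dowel pins with the clip closed on it, and the job is handed in at about 11 s on the robot's clock. `close_job` reports no verdict, so I am going by my own checks.

- **What I did:** I chose the fixture nearest the base, at top image (270, 245), and the middle-sized coupon on it, at (284, 247). One fingertip held the thumb plate almost level. The other pushed the coupon squarely under the raised jaw until it stopped moving and the push force rose from about 4 to 11 N. I then drew the pusher back about 9 mm while still holding the plate, and lifted clear.
- **Last pictures:**
  - The coupon's corners lie within about 4 px in the enlarged crop (1 mm) of where a seated coupon should be, and it is square.
  - The jaw rests on the coupon.
  - The ring gauge and rest post look undisturbed. I never went near the V-block or flange.
  - The tool is clear and the force reading is about zero.
- **What did not go as expected:** The finger dragged on the thumb plate with about 6 N, so the arm lagged the commanded push by about 3.5 mm. The stop came about 1 mm past the point I had worked out for the pins, which is within the calibration error.
- **Not measured:** I judged the clip angle and the jaw's force on the coupon only from the pictures.

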